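# Clear the mug, then hold the tub trough's sprung pusher back at its fill mark

## Task

A colleague wants to refill the steel sauce-tub trough on the snack counter. The white mug stands in the way of the trough's pull rod: set it upright in the middle of the green trivet and let go of it, keeping it upright on the way. Then pull the sprung telescoping rod out by its red handle until the yellow pointer on the pusher is level with the red fill mark on the trough's rim, and finish while still gripping the handle and holding it steady there; leave the other things on the counter where they are.

Things in the scene. Friction and masses are not known exactly. Their poses are not given: they have to be found in the camera images.
- mug: White ceramic mug, 60 mm in diameter at the rim (the body narrows slightly downwards), 85 mm tall, about 0.2 kg, standing upright on the counter in front of the rod's handle. Origin: centre of its underside; z up; its loop handle sticks out on its +y side, so it is best gripped around the body along its x axis.
- green_trivet: Bright green round trivet, 124 mm in diameter, 6 mm thick, fixed to the counter. Origin: centre of its underside. An orange one of the same shape lies on the other side of the counter and is not wanted.
- trough: Fixed steel channel, open on top, 205 mm long, 90 wide, 72 high, green front wall facing the robot. Origin: foot of the front wall's outer face, at its middle; +x runs along the channel away from the robot, y left, z up. The rod leaves the front wall 35 mm above the counter through a black collar (24 mm diameter, 14 mm proud) and is pulled along the trough's -x.
- handle: Red upright plate on the pull rod's outer end: 12 mm thick along the pull, 36 mm wide, 20 to 100 mm above the counter. Origin on the rod's axis, 35 mm above the counter, at rest 52 mm in front of the trough; axes as the trough's. Pinch it from above, above the rod (12 mm thick; its tube 19 mm), across thickness or width. Handle, rod and white pusher plate move as one.
- rod (a joint): How far the rod is pulled out, in m: 0 at rest (pushed in by its inner spring), end stop at 0.135. The spring draws it back with about 4 N at 0 and 10 N at 0.1, and draws it home when let go. The mark needs between 0.06 and 0.1.
- pointer (a point): Tip of the yellow pointer on top of the pusher plate inside the trough, at the left (+y) rim, 80 mm above the counter; 4 mm wide along the trough. It moves along the trough's -x by as much as the handle is pulled. At rest it is 155 mm behind the front wall.
- fill_mark (a point): Red fill mark: a red clip, 6 mm wide along the trough, outside its left (+y) rim, top 80 mm above the counter. Point: middle of its inner top edge; axes as the trough's. It is clipped at a different place each time, 55 to 95 mm behind the front wall. The pull is right when pointer and mark are at the same x along the trough.
- tub_a: Lidded sauce tub, 65 mm in diameter, 40 mm high, bystander. Origin: centre of its underside.
- tub_b: Lidded sauce tub as tub_a, bystander.
- tub_c: Lidded sauce tub as tub_a, bystander.
- shaker: Glass shaker with a steel top, 52 mm in diameter, 98 mm high, bystander. Origin: centre of its underside.
- tongs: Steel tongs lying flat, about 240 mm long, bystander. Origin: at the black hinge end; x along them.
- spatula: Spatula lying flat, bystander.
Not all that is in view belongs to the job. Several things look just like the mug: the one meant starts farthest to the robot's right.

How it is judged:
On the way, in this order (a step that is already met when the one before it is completed fails the run):
1. the mug stands upright and still in the middle of the green trivet, let go (horizontal distance between mug and green_trivet below 0.025 m and height (world z) of mug between 0.003 and 0.01 m and angle between mug's own z axis and vertical below 0.1 rad and linear speed of mug below 0.03 m/s and contact force between mug and the fingers below 0.1 N), for 0.2 s.
2. the rod is pulled by its handle so that the pointer is level with the fill mark (x of pointer in the frame of fill_mark between -0.007 and 0.007 m and contact force between handle and the fingers above 1 N), for 0.3 s.
At the end, for the whole second after the job is handed in: The fingers still grip the red handle, with the yellow pointer within 7 mm of the red fill mark along the trough and the rod at rest; the mug stands upright, still and let go on the green trivet, within 25 mm of its centre (all of step 2 and velocity of joint rod between -0.02 and 0.02 m/s and contact force between handle and mug below 0.1 N and horizontal distance between mug and green_trivet below 0.025 m and height (world z) of mug between 0.003 and 0.01 m and angle between mug's own z axis and vertical below 0.1 rad and linear speed of mug below 0.03 m/s); the arm keeps its last pose, push and grip.
It fails at once if the mug is tipped by more than about 35 degrees (angle between mug's own z axis and vertical above 0.6 rad).
It fails at once if a bystander is moved by more than 30 mm (distance of any of tub_a, tub_b, tub_c, shaker, tongs, spatula from where it was at the start of the episode above 0.03 m).
It also fails if it takes over 53 s, if anything falls off the work surface, if the arm or the gripper's body presses on something with over 40 N, if the wrist force passes 120 N, or if a joint passes its speed limit or range.

## Robot

A 7-joint arm with a two-finger parallel gripper is mounted at the origin on the work surface. World frame = base frame: x ahead of the robot, y to its left, z up, the work surface at z = 0. Lengths are in m, angles in rad, forces in N, time in s.
With the tool pointing down it reaches from about 0.4 to 0.85 m from the base axis. Payload 10.4 kg.
Tool frame: the origin (TCP) lies midway between the tips of the shut fingers; the grasp point (between the pads) lies manip.grip_depth behind it (manip.grip_depth is the distance from the TCP to the grasp point, in m); z points along the fingers, x is the direction in which the jaws open and shut, and the axes are right-handed (so a half turn about z gives the same grasp; the last joint's range is limited). The gripper opens to 85 mm and grips with 20 to 120 N. Pads are 22 mm wide; open, the fingers measure 114 mm over their backs; the gripper's body (76 mm by 85 mm) begins 54 mm behind the grasp point. The pads swing forward as they close: fully open they stand 13 mm farther back than shut.
Start: joints at [-1.266, 0.332, -0.065, 1.46, 0.022, 1.35, -0.088], TCP at [0.201, 0.592, 0.231] pointing down, gripper open.
Joint ranges: [-2.6, 2.6], [-0.5, 2.12], [-1.47, 1.34], [0.16, 2.42], [-1.27, 4.41], [0.06, 2.06], [-2.6, 2.6]. Speed limits (rad/s): [2.22, 2.22, 2.79, 2.79, 3.14, 3.14, 3.14].

## Interface

Orientations are given as a unit quaternion [x, y, z, w].
In Python, from workcell import manip gives the robot as it stands. The module is installed in compiled form; this text tells all that it offers.
- The arm moves only by the tool send_rows, never from a script. Its argument "steps" is a list of rows, each a list of 2 entries, a list of its own where there are three numbers: the shift along the tool's x, y, z in m, then the turn about the tool's z in rad. In form: [[[x, y, z], spin], ...]. A call has exactly 8 rows; each row is the pose to reach, as a shift and turn from the pose commanded when the call began, along the tool's axes at that moment; what a row does not reach only later rows make up. A row lasts 1/8 s, in which the tool goes at most 62.5 mm and 10.7 degrees, less where a joint would pass 70% of its speed; a pose out of reach is approached as far as the arm can. A call with a gripper value outside its range is refused whole. "hand" is the opening, from 0 (shut) to 1 (fully open), set as the call begins (left out, the last holds). The fingers move at their own pace and stop on an object; "force" is the grip in N (left out, the last holds). Time passes only in rows, so rows that repeat a pose let the fingers close, or fill a call up. It gives the time, the measured TCP pose, the force and the opening at its end, in the units of the state.
- manip.get_obs(): the state, without advancing time (a new reading comes with each control period).
- manip.camera(name): name is "scene" or "top" or "wrist"; returns (picture, depth): 420x560x3 uint8, red, green, blue; 420x560 float32, m along the optical axis (not along the pixel's ray), 0 where there is no reading.
- manip.camera_info(name): a dict with "intrinsics" (3x3 intrinsics, pixels), "pose" (4x4, takes a point from camera to world coordinates); the wrist camera has in their place "T_tool_cam" (4x4, takes a point from camera to tool coordinates, whose origin is the TCP and whose axes are the tool frame's). Camera axes: x right, y up, looking along -z (the intrinsics and any distortion apply to the point x, -y, -z); pixel columns grow to the right and rows downward; lengths in m; the calibration is good to about 2 mm. A picture is of the moment at which its call begins: read the wrist's pose just before it. camera_info takes no time and is no camera call.
- manip.hand_in(): hands the job in, once; it reports no verdict.
The state is a dict: "clock": time; "joint_pos": joint angles; "joint_velocities": joint speeds; "tau": joint torques, N m; "position": TCP position; "ee_rot": TCP orientation; "ft_force": force on the tool from outside, world axes, zero at the start; "torque": the same for the moment, N m; "grip_width": opening from 0.0 (shut) to 1.0 (fully open).
Only numpy, scipy, OpenCV 4.12 (cv2) and the standard library are available. Lean on these libraries where they do the work, as an engineer would, in place of code of your own. Each camera call takes 0.05 s, during which the arm holds its last target.

## Working session

There is one attempt and no reset: what is moved stays moved. The work goes in short steps, Python scripts to look and compute and a tool call to move; the robot and the scene stay as the last step left them, time stands still between calls to the robot, and variables do not carry over. Pictures are saved under pics/ and viewed, and the job is handed in when it is done.

Besides the shell and the picture viewer there is one more tool, called after ">>>" by a JSON object that holds its "name" and its "arguments", one argument or row to a line. send_rows: Moves the arm, as the interface text tells. Its arguments: {"type":"object","properties":{"steps":{"type":"array"},"hand":{"type":"number"},"force":{"type":"number"}},"required":["steps"]}

```bash
mkdir -p pics; cat > h.py <<'E'
from workcell import manip
import numpy as np, cv2
def snap(name,tag):
    im,d=manip.camera(name); np.savez(f'{tag}.npz',im=im,d=d)
    cv2.imwrite(f'pics/{tag}.png',im[:,:,::-1]); return im,d
def world(name,d,obs=None):
    ci=manip.camera_info(name);K=np.array(ci['intrinsics'])
    H,W=d.shape;u,v=np.meshgrid(np.arange(W),np.arange(H))
    P=np.stack([(u-K[0,2])/K[0,0]*d,-(v-K[1,2])/K[1,1]*d,-d,np.ones_like(d)],-1)
    return (P@np.array(ci['pose']).T)[...,:3]
E
python3 - <<'E'
from h import *
print(manip.grip_depth); print(manip.get_obs())
for c in('scene','top','wrist'):
    snap(c,c+'0'); print(c,manip.camera_info(c))
E
```

```text
0.0187
{'clock': 0.0, 'joint_pos': array([-1.2655998 ,  0.33284903, -0.06471175,  1.46093708,  0.02157415,
        1.34989624, -0.08856324]), 'joint_velocities': array([-1.55679996e-03,  8.44089537e-04,  1.40151994e-03, -1.65550947e-03,
        4.15416390e-04,  1.11024345e-04, -5.88187427e-05]), 'tau': array([ 3.30188350e-04, -6.25461674e+01,  4.92157589e-02, -3.91616070e+01,
        1.61273143e-02,  1.01385493e-02,  5.35535264e-06]), 'position': array([0.20109354, 0.59137134, 0.23053224]), 'ee_rot': array([ 8.13016597e-01,  5.82240093e-01, -5.56532739e-04,  4.20828356e-04]), 'ft_force': array([-0.81003118, -0.41135622,  0.09007933]), 'torque': array([-0.03666457, -0.07521553, -0.02755429]), 'grip_width': 0.9987028516544423}
scene {'intrinsics': array([[486.48430522,   0.        , 281.01592399],
       [  0.        , 486.48430522, 209.66186632],
       [  0.        ,   0.        ,   1.        ]]), 'pose': array([[ 0.00480595, -0.62652047,  0.77939014,  1.47039792],
       [ 0.99973653, -0.0144834 , -0.01780729, -0.07374239],
       [ 0.02244485,  0.77927038,  0.6262858 ,  0.84833612]
[... 420 characters left out ...]
    [ 3.76350246e-04,  1.80032549e-01,  9.83660582e-01,
         1.19635723e+00],
       [ 0.00000000e+00,  0.00000000e+00,  0.00000000e+00,
         1.00000000e+00]])}
wrist {'intrinsics': array([[290.96611557,   0.        , 281.07273397],
       [  0.        , 290.96611557, 213.25023645],
       [  0.        ,   0.        ,   1.        ]]), 'T_tool_cam': array([[ 9.99999642e-01, -4.72141498e-04, -7.01802434e-04,
        -2.12133877e-04],
       [-6.46967635e-04, -9.61426787e-01, -2.75060203e-01,
        -7.08737260e-02],
       [-5.44864323e-04,  2.75060559e-01, -9.61426748e-01,
        -1.42668983e-01],
       [ 0.00000000e+00,  0.00000000e+00,  0.00000000e+00,
         1.00000000e+00]])}
```

View pics/top0.png

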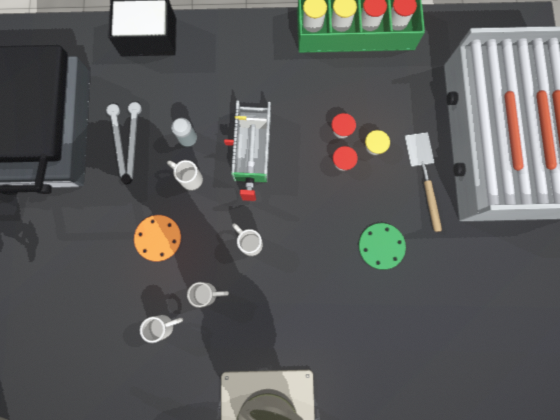

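View pics/scene0.png

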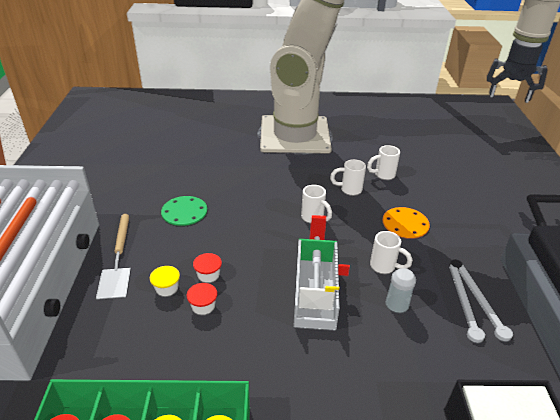

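The top view shows the wanted mug at (250,242), the farthest right of the mugs and in front of the red handle at (248,195). The green trivet is at (382,246). The pointer is at (240,118), the fill mark at (229,142) and the tubs at (345,125), (345,158) and (377,142). Next I'll measure these.

```bash
cat > m.py <<'E'
from h import *
for c in('top','scene'):
    z=np.load(c+'0.npz');im,d=z['im'],z['d'];W=world(c,d)
    hsv=cv2.cvtColor(im,cv2.COLOR_RGB2HSV);h,s,v=[hsv[...,i].astype(int) for i in range(3)]
    print(c,'table z',np.median(W[300:400,330:400,2]) if c=='top' else '')
    M={'green':(abs(h-65)<20)&(s>120)&(v>60),'red':((h<6)|(h>174))&(s>150)&(v>80),'yellow':(abs(h-28)<6)&(s>150),'white':(s<40)&(v>130)}
    for k,m in M.items():
        n,l,st,ce=cv2.connectedComponentsWithStats(m.astype(np.uint8))
        for i in range(1,n):
            if st[i,4]<15: continue
            q=W[(l==i)&(d>0)]
            if len(q)<5 or abs(np.median(q[:,1]))>.45: continue
            print(k,st[i].tolist(),ce[i].round(1),'med',np.median(q,0).round(4),'lo',np.percentile(q,3,axis=0).round(4),'hi',np.percentile(q,97,axis=0).round(4))
E
python3 m.py
python3 - <<'E'
import cv2
a=cv2.imread('pics/top0.png');cv2.imwrite('pics/crop_t.png',cv2.resize(a[90:260,210:290],None,fx=7,fy=3.5*2/2,interpolation=0)[:600])
a=cv2.imread('pics/scene0.png');cv2.imwrite('pics/crop_s.png',cv2.resize(a[180:340,280:360],None,fx=3.7,fy=3.7,interpolation=0))
E
```

```text
top table z 0.00029932800637355594
green [298, 0, 126, 52, 3080] [358.6  35.1] med [ 1.0022 -0.2801  0.0542] lo [ 0.999  -0.4481  0.0037] hi [ 1.1055 -0.1141  0.0918]
green [235, 173, 31, 9, 160] [250.2 176.5] med [0.6171 0.0257 0.0544] lo [ 0.6139 -0.0039  0.0093] hi [0.62   0.0688 0.0737]
green [359, 223, 46, 46, 1564] [381.7 245.8] med [ 0.4283 -0.3172  0.0064] lo [ 0.3749 -0.3701  0.0018] hi [ 0.4817 -0.2639  0.0108]
red [364, 0, 23, 16, 315] [374.8   6.8] med [ 1.0865 -0.3238  0.0828] lo [ 1.0621 -0.352   0.0786] hi [ 1.1068 -0.2966  0.0866]
red [393, 0, 24, 16, 307] [404.5   6.6] med [ 1.0846 -0.4068  0.0826] lo [ 1.0624 -0.435   0.0779] hi [ 1.105  -0.3796  0.0865]
red [332, 113, 24, 23, 424] [343.3 124.2] med [ 0.7609 -0.2262  0.0406] lo [ 0.7329 -0.2541  0.0351] hi [ 0.7904 -0.1982  0.045 ]
red [224, 140, 9, 5, 41] [228.4 141.9] med [0.7065 0.0857 0.0748] lo [0.7049 0.0758 0.0115] hi [0.7303 0.1038 0.0839]
red [333, 146, 24, 24, 440] [344.7 157.4] med [ 0.667  -0.2251  0.0403] lo [ 0.6393 -0.253   0.0086] hi [ 0.6951 -0.198   0.0452]
red [240, 190, 16, 11, 138] [247.4 194.7]
[... 5302 characters left out ...]
14e-01  4.000e-04] hi [ 0.739  -0.4075  0.01  ]
white [449, 265, 64, 78, 1348] [477.9 308.5] med [0.7755 0.3868 0.0114] lo [0.647  0.3496 0.0026] hi [0.8473 0.4286 0.0147]
white [196, 269, 24, 13, 163] [208.2 276.4] med [ 0.6881 -0.2197  0.0165] lo [ 0.6721 -0.2471  0.0007] hi [ 0.693  -0.1984  0.0315]
white [154, 282, 24, 14, 172] [166.8 290. ] med [ 0.7315 -0.3072  0.0167] lo [ 0.7144 -0.3344  0.002 ] hi [ 0.7372 -0.2882  0.0314]
white [191, 301, 24, 14, 168] [203.3 308.8] med [ 0.7828 -0.2193  0.0159] lo [ 7.680e-01 -2.453e-01  4.000e-04] hi [ 0.7881 -0.199   0.03  ]
white [463, 386, 97, 34, 2917] [509.6 402.7] med [1.0407 0.3273 0.0961] lo [1.011  0.2601 0.0931] hi [1.068  0.396  0.0986]
```

View pics/crop_s.png

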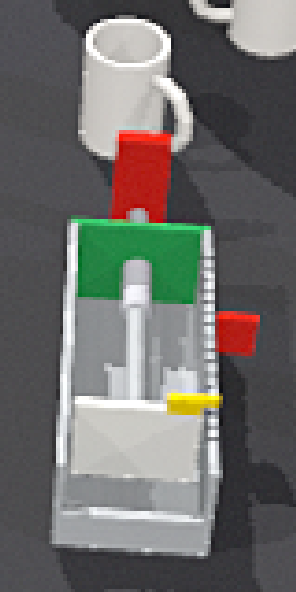

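View pics/crop_t.png

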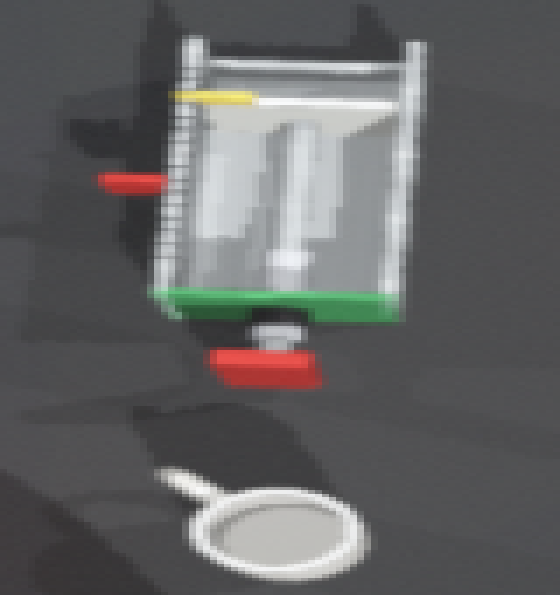

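```bash
cat > m2.py <<'E'
from h import *
for c in('top','scene'):
    z=np.load(c+'0.npz');im,d=z['im'],z['d'];W=world(c,d).reshape(-1,3);I=im.reshape(-1,3)
    x,y,Z=W.T
    wh=(I.max(1).astype(int)-I.min(1)<40)&(I.max(1)>130)
    m=wh&(x>.39)&(x<.5)&(y>-.02)&(y<.1)
    for zl,zh in((.076,.09),(.03,.07)):
        q=W[m&(Z>zl)&(Z<zh)]
        if len(q)<8: continue
        (cx,cy),r=cv2.minEnclosingCircle(q[:,:2].astype(np.float32)); 
        A=np.c_[2*q[:,:2],np.ones(len(q))];s=np.linalg.lstsq(A,(q[:,:2]**2).sum(1),rcond=None)[0]
        print(c,'mug',zl,len(q),'enc',round(cx,4),round(cy,4),round(r,4),'ls',s[:2].round(4),np.sqrt(s[2]+s[0]**2+s[1]**2).round(4),'zmax',q[:,2].max())
    # far-out points
    q=W[m&(Z>.01)&(Z<.085)]; dd=np.hypot(q[:,0]-.4455,q[:,1]-.035); k=dd>.038
    print(' handle pts',k.sum(),q[k].mean(0).round(4) if k.any() else '')
    t=(Z>.066)&(Z<.082)&(x>.6)&(x<.84)&(y>-.04)&(y<.1)&wh
    L=W[t&(y>.06)];R=W[t&(y<-.005)]
    for q in(L,R):
        p=np.polyfit(q[:,0],q[:,1],1);print(' rim',len(q),p.round(4),q[:,0].min().round(4),q[:,0].max().round(4),'y mid',np.polyval(p,[.62,.82]).round(4))
E
python3 m2.py
```

```text
top mug 0.076 125 enc 0.4458 0.038 0.0364 ls [0.4417 0.0333] 0.0279 zmax 0.08905328853498728
top mug 0.03 94 enc 0.4542 0.0449 0.0473 ls [0.4472 0.0435] 0.0321 zmax 0.06999755288509135
 handle pts 30 [0.4806 0.0677 0.067 ]
 rim 135 [-0.0658  0.1148] 0.6241 0.8219 y mid [0.074  0.0608]
 rim 151 [-0.064   0.0289] 0.6146 0.817 y mid [-0.0108 -0.0236]
scene mug 0.076 171 enc 0.4433 0.0381 0.0341 ls [0.4419 0.0365] 0.0278 zmax 0.08889714729889975
scene mug 0.03 389 enc 0.454 0.0513 0.0487 ls [0.449  0.0507] 0.0333 zmax 0.06995814398645028
 handle pts 74 [0.4841 0.0716 0.0554]
 rim 143 [-0.0701  0.1204] 0.6229 0.8235 y mid [0.077  0.0629]
 rim 162 [-0.0601  0.0293] 0.6176 0.8172 y mid [-0.008 -0.02 ]
```

```bash
cat >> h.py <<'E'
from scipy.spatial.transform import Rotation as R
def go(p,ang=None,cmd=None):
    o=manip.get_obs();Rm=R.from_quat(o['ee_rot']).as_matrix()
    s=Rm.T@(np.array(p)-o['position']); a=np.degrees(np.arctan2(Rm[1,0],Rm[0,0]))
    print('t',round(o['clock'],2),'pos',o['position'].round(4),'ang',a.round(2),'F',o['ft_force'].round(1),'w',round(o['grip_width'],3),'tilt',Rm[:,2].round(4))
    print('shift',s.round(4),'spin',None if ang is None else np.radians((a-ang+180)%360-180).round(4))
E
python3 -c "
from h import *
go([.442,.035,.22],-50)"
```

```text
t 0.15 pos [0.2011 0.5914 0.2307] ang 71.22 F [0.6 0.2 0.4] w 1.001 tilt [-3.0e-04 -1.1e-03 -1.0e+00]
shift [-0.4493  0.4072  0.0112] spin 2.1157
```

>>> {"name": "send_rows", "arguments": {
  "steps": [
    [[-0.037,0.034,0.001],0.176],
    [[-0.075,0.068,0.002],0.353],
    [[-0.112,0.102,0.003],0.529],
    [[-0.15,0.136,0.004],0.705],
    [[-0.187,0.17,0.005],0.88],
    [[-0.225,0.204,0.006],1.058],
    [[-0.262,0.238,0.007],1.234],
    [[-0.3,0.271,0.008],1.41]
  ],
  "hand": 1
}}

```text
clock: 1.15
position: [0.3616, 0.2189, 0.2232]
ee_rot: [0.996, -0.086, 0.0, -0.0]
ft_force: [0.8, 1.0, -0.1]
grip_width: 1.0
```

```bash
cd .;python3 -c "
from h import *
go([.442,.035,.22],-50)"
```

```text
t 1.15 pos [0.3616 0.2189 0.2232] ang -9.9 F [ 0.8  1.  -0.1] w 1.0 tilt [ 1.e-04  4.e-04 -1.e+00]
shift [0.1108 0.1673 0.0032] spin 0.6999
```

>>> {"name": "send_rows", "arguments": {
  "steps": [
    [[0.027,0.041,0.001],0.175],
    [[0.055,0.083,0.002],0.35],
    [[0.083,0.125,0.003],0.525],
    [[0.111,0.167,0.003],0.7],
    [[0.111,0.167,0.003],0.7],
    [[0.111,0.167,0.003],0.7],
    [[0.111,0.167,0.003],0.7],
    [[0.111,0.167,0.003],0.7]
  ]
}}

```text
clock: 2.15
position: [0.4427, 0.0382, 0.2203]
ee_rot: [0.908, -0.419, -0.0, -0.0]
ft_force: [0.1, -1.0, -0.3]
grip_width: 1.001
```

```bash
cat > w.py <<'E'
from h import *
import sys
def wristpts(d,o):
    ci=manip.camera_info('wrist');K=np.array(ci['intrinsics']);T=np.array(ci['T_tool_cam'])
    H,W=d.shape;u,v=np.meshgrid(np.arange(W),np.arange(H))
    P=np.stack([(u-K[0,2])/K[0,0]*d,-(v-K[1,2])/K[1,1]*d,-d,np.ones_like(d)],-1)@T.T
    return P[...,:3]@R.from_quat(o['ee_rot']).as_matrix().T+o['position']
E
python3 - <<'E'
from w import *
o=manip.get_obs();im,d=snap('wrist','w1');W=wristpts(d,o);np.save('w1W.npy',W)
go([.442,.035,.22],-50)
x,y,Z=W.reshape(-1,3).T;I=im.reshape(-1,3).astype(int)
print('table',np.median(W[...,2]))
wh=(I.max(1)-I.min(1)<40)&(I.max(1)>120)&(d.ravel()>0)&(x>.38)&(x<.52)&(y>-.03)&(y<.11)
for zl,zh in((.081,.092),(.06,.081),(.03,.06)):
    q=W.reshape(-1,3)[wh&(Z>zl)&(Z<zh)]
    A=np.c_[2*q[:,:2],np.ones(len(q))];s=np.linalg.lstsq(A,(q[:,:2]**2).sum(1),rcond=None)[0]
    print(zl,len(q),s[:2].round(4),np.sqrt(s[2]+s[:2]@s[:2]).round(4),np.ptp(q,0).round(3))
    r=q[:,:2]-s[:2];k=np.hypot(*r.T)>.04;print(k.sum(),np.degrees(np.arctan2(*r[k].mean(0)[::-1])) if k.any() else '')
E
```

```text
t 2.2 pos [0.4427 0.038  0.2203] ang -49.58 F [ 0.1 -0.3  0.2] w 1.005 tilt [-0.e+00  1.e-04 -1.e+00]
shift [0.0019 0.0025 0.0003] spin 0.0074
table 0.0007596582400722363
0.081 758 [0.44   0.0363] 0.0277 [0.059 0.06  0.006]
0 
0.06 819 [0.4485 0.0439] 0.0334 [0.074 0.068 0.021]
102 40.43957575747724
0.03 581 [0.4495 0.0442] 0.0349 [0.077 0.071 0.03 ]
43 41.017098682311016
```

View pics/w1.png

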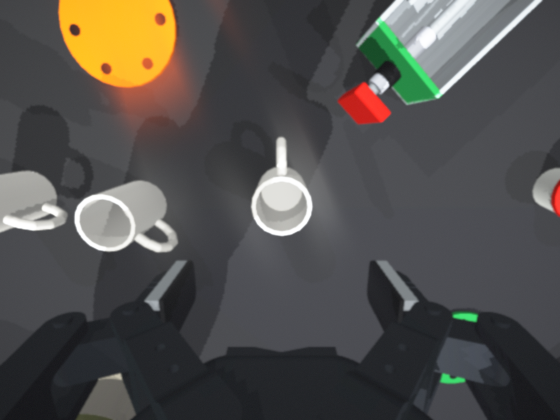

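The wrist view shows the mug's rim centred at (282,205) with its loop pointing up along tool +y, so the jaws are set right. The rim fit is 60 mm wide, with its centre at (0.4405, 0.036). Now I'll lower the gripper.

>>> {"name": "send_rows", "arguments": {
  "steps": [
    [[0,0.0,0.04],0],
    [[0.0,0.002,0.09],0],
    [[0.0,0.003,0.14],0],
    [[0.0,0.003,0.17],0],
    [[0.0,0.003,0.185],0],
    [[0.0,0.003,0.185],0],
    [[0.0,0.003,0.185],0],
    [[0.0,0.003,0.185],0]
  ]
}}

```text
clock: 3.2
position: [0.4414, 0.0357, 0.0363]
ee_rot: [0.908, -0.42, 0.001, -0.001]
ft_force: [0.7, 0.2, 0.6]
grip_width: 1.001
```

```bash
python3 - <<'E'
from h import *
go([.4405,.036,.035],-50); snap('wrist','w2')
E
```

```text
t 3.2 pos [0.4414 0.0357 0.0363] ang -49.67 F [0.7 0.2 0.6] w 1.001 tilt [ 0.0019  0.001  -1.    ]
shift [-0.0008  0.0005  0.0013] spin 0.0058
```

View pics/w2.png

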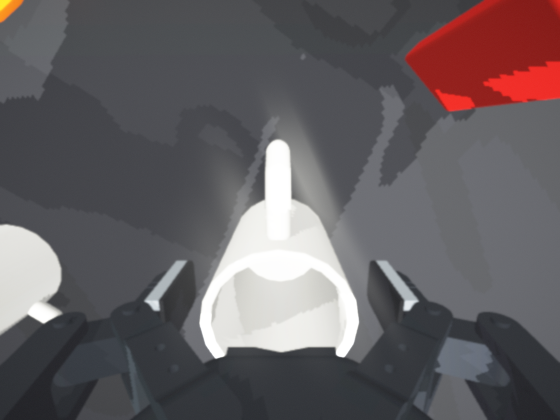

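The mug's rim spans columns 201–358, roughly centred between the pads at columns 185 and 375. I'll close gently.

>>> {"name": "send_rows", "arguments": {
  "steps": [
    [[0,0,0],0],
    [[0,0,0],0],
    [[0,0,0],0],
    [[0,0,0],0],
    [[0,0,0],0],
    [[0,0,0],0],
    [[0,0,0],0],
    [[0,0,0],0]
  ],
  "hand": 0,
  "force": 35
}}

```text
clock: 4.25
position: [0.4408, 0.0355, 0.0356]
ee_rot: [0.908, -0.42, 0.0, -0.0]
ft_force: [-3.0, 0.4, 7.0]
grip_width: 0.679
```

```bash
python3 - <<'E'
from h import *
go([.43,-.317,.035],-50)
E
```

```text
t 4.25 pos [0.4408 0.0355 0.0356] ang -49.68 F [-3.   0.4  7. ] w 0.679 tilt [ 3.e-04  4.e-04 -1.e+00]
shift [0.2618 0.2364 0.0005] spin 0.0057
```

>>> {"name": "send_rows", "arguments": {
  "steps": [
    [[0,0,-0.015],0],
    [[0.0,0.0,-0.035],0],
    [[0.015,0.014,-0.06],0],
    [[0.045,0.04,-0.07],0],
    [[0.08,0.072,-0.07],0],
    [[0.12,0.108,-0.07],0],
    [[0.16,0.144,-0.07],0],
    [[0.195,0.176,-0.07],0]
  ]
}}

```text
clock: 5.25
position: [0.4323, -0.229, 0.1062]
ee_rot: [0.907, -0.42, 0.0, -0.0]
ft_force: [0.5, 0.6, -3.2]
grip_width: 0.679
```

```bash
python3 - <<'E'
from w import *
o=manip.get_obs();im,d=snap('wrist','w3');W=wristpts(d,o)
go([.43,-.317,.105],-50)
hsv=cv2.cvtColor(im,cv2.COLOR_RGB2HSV).astype(int);h,s,v=[hsv[...,i] for i in range(3)]
m=(abs(h-65)<20)&(s>120)&(v>60)&(d>0)&(W[...,2]<.02)&(W[...,1]<-.2)
q=W[m];print(len(q),q.min(0),q.max(0))
if len(q)>50: print(cv2.minEnclosingCircle(q[:,:2].astype(np.float32)))
for c in('top','scene'):
    z=np.load(c+'0.npz');im,d=z['im'],z['d'];W=world(c,d)
    hsv=cv2.cvtColor(im,cv2.COLOR_RGB2HSV).astype(int);h,s,v=[hsv[...,i] for i in range(3)]
    m=(abs(h-65)<20)&(s>120)&(v>60)&(d>0)&(W[...,0]<.55)
    print(c,cv2.minEnclosingCircle(W[m][:,:2].astype(np.float32)))
E
```

```text
t 5.3 pos [ 0.4312 -0.2351  0.1067] ang -49.99 F [-3.5 -4.1 -0.4] w 0.68 tilt [ 0.0017 -0.0032 -1.    ]
shift [0.0619 0.0536 0.0019] spin 0.0002
4659 [ 0.43629064 -0.3841829  -0.00176281] [ 0.48875254 -0.26345214  0.00831652]
((0.44632259011268616, -0.32375046610832214), 0.06058511137962341)
top ((0.42925241589546204, -0.31761565804481506), 0.061674416065216064)
scene ((-0.7118083834648132, -1.0303959846496582), 1.613465666770935)
```

View pics/w3.png

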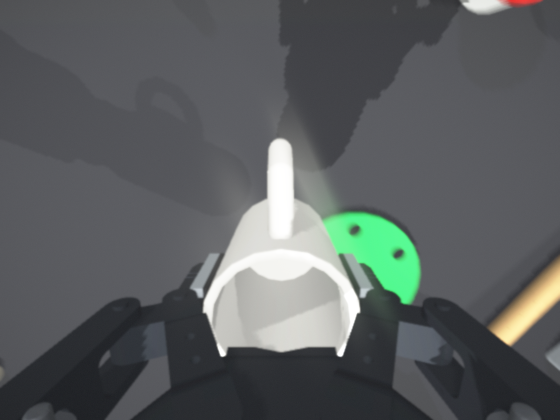

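>>> {"name": "send_rows", "arguments": {
  "steps": [
    [[0.025,0.022,0],0],
    [[0.048,0.043,0.0],0],
    [[0.062,0.056,0.0],0],
    [[0.067,0.06,0.005],0],
    [[0.067,0.06,0.02],0],
    [[0.067,0.06,0.035],0],
    [[0.067,0.06,0.048],0],
    [[0.067,0.06,0.055],0]
  ]
}}

```text
clock: 6.3
position: [0.4299, -0.3164, 0.0491]
ee_rot: [0.908, -0.42, -0.001, -0.0]
ft_force: [0.3, -0.2, -1.7]
grip_width: 0.681
```

```bash
python3 - <<'E'
from h import *
go([.429,-.317,.0415],-50)
E
```

```text
t 6.3 pos [ 0.4299 -0.3164  0.0491] ang -49.64 F [ 0.3 -0.2 -1.7] w 0.681 tilt [-1.2e-03  7.0e-04 -1.0e+00]
shift [-0.0001  0.0011  0.0076] spin 0.0062
```

>>> {"name": "send_rows", "arguments": {
  "steps": [
    [[0,0.001,0.003],0],
    [[0,0.001,0.006],0],
    [[0,0.001,0.008],0],
    [[0,0.001,0.008],0],
    [[0,0.001,0.008],0],
    [[0,0.001,0.008],0],
    [[0,0.001,0.008],0],
    [[0,0.001,0.008],0]
  ]
}}

```text
clock: 7.3
position: [0.4295, -0.3177, 0.0423]
ee_rot: [0.908, -0.42, -0.0, -0.0]
ft_force: [0.7, -1.1, -1.4]
grip_width: 0.676
```

```bash
python3 - <<'E'
from h import *
go([.429,-.317,.0415],-50)
E
```

```text
t 7.3 pos [ 0.4295 -0.3177  0.0423] ang -49.67 F [ 0.7 -1.1 -1.4] w 0.676 tilt [ 0.e+00  1.e-04 -1.e+00]
shift [-0.0008 -0.0001  0.0008] spin 0.0057
```

>>> {"name": "send_rows", "arguments": {
  "steps": [
    [[0,0,0.001],0],
    [[0,0,0.002],0],
    [[0,0,0.002],0],
    [[0,0,0.002],0],
    [[0,0,0.002],0],
    [[0,0,0.002],0],
    [[0,0,0.002],0],
    [[0,0,0.002],0]
  ]
}}

```text
clock: 8.3
position: [0.4296, -0.3178, 0.0417]
ee_rot: [0.907, -0.42, 0.0, -0.001]
ft_force: [-7.5, 6.9, 21.9]
grip_width: 0.681
```

The mug is on the trivet (22 N upward force). Now I'll release it.

>>> {"name": "send_rows", "arguments": {
  "steps": [
    [[0,0,-0.001],0],
    [[0,0,-0.001],0],
    [[0,0,-0.001],0],
    [[0,0,-0.001],0],
    [[0,0,-0.001],0],
    [[0,0,-0.001],0],
    [[0,0,-0.001],0],
    [[0,0,-0.001],0]
  ],
  "hand": 1
}}

```text
clock: 9.3
position: [0.4295, -0.3177, 0.0413]
ee_rot: [0.908, -0.42, -0.0, -0.0]
ft_force: [-0.4, -0.0, -0.9]
grip_width: 1.002
```

```bash
python3 - <<'E'
from h import *
go([.565,.0365,.16],-3.7)
snap('wrist','w4')
E
```

```text
t 9.3 pos [ 0.4295 -0.3177  0.0413] ang -49.67 F [-0.4 -0.  -0.9] w 1.002 tilt [-0.e+00  1.e-04 -1.e+00]
shift [-0.1823 -0.3325 -0.1187] spin -0.8024
```

View pics/w4.png

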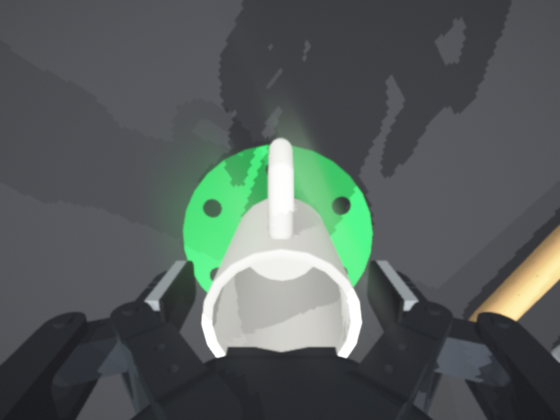

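The mug stands free on the trivet with the pads clear on both sides. I'll rise straight up.

>>> {"name": "send_rows", "arguments": {
  "steps": [
    [[0,0,-0.015],0],
    [[0,0,-0.04],0],
    [[0,0,-0.08],0],
    [[0,0,-0.12],0],
    [[0,0,-0.15],-0.1],
    [[-0.01,-0.02,-0.16],-0.25],
    [[-0.025,-0.045,-0.165],-0.4],
    [[-0.045,-0.085,-0.165],-0.55]
  ]
}}

```text
clock: 10.35
position: [0.4651, -0.229, 0.208]
ee_rot: [0.988, -0.157, 0.001, 0.0]
ft_force: [0.5, 0.2, -0.3]
grip_width: 1.0
```

```bash
python3 - <<'E'
from h import *
go([.555,.0365,.20],-3.7)
E
```

```text
t 10.35 pos [ 0.4651 -0.229   0.208 ] ang -18.06 F [ 0.5  0.2 -0.3] w 1.0 tilt [ 2.1e-03 -5.0e-04 -1.0e+00]
shift [ 0.0032 -0.2802  0.008 ] spin -0.2506
```

>>> {"name": "send_rows", "arguments": {
  "steps": [
    [[0,-0.035,0.0],-0.05],
    [[0.001,-0.08,0.002],-0.1],
    [[0.001,-0.125,0.004],-0.15],
    [[0.002,-0.17,0.006],-0.2],
    [[0.002,-0.215,0.008],-0.25],
    [[0.003,-0.255,0.008],-0.25],
    [[0.003,-0.276,0.008],-0.25],
    [[0.003,-0.276,0.008],-0.25]
  ],
  "hand": 0.5
}}

```text
clock: 11.35
position: [0.5542, 0.0335, 0.1986]
ee_rot: [0.999, -0.033, 0.0, 0.0]
ft_force: [-0.3, -0.0, -0.9]
grip_width: 0.497
```

```bash
cat > m3.py <<'E'
from w import *
import sys
tag=sys.argv[1]
o=manip.get_obs();im,d=snap('wrist','w'+tag);W=wristpts(d,o)
go([.5655,.0365,.061],-3.7)
hsv=cv2.cvtColor(im,cv2.COLOR_RGB2HSV).astype(int);h,s,v=[hsv[...,i] for i in range(3)]
red=((h<6)|(h>174))&(s>140)&(v>60)&(d>0); yel=(abs(h-28)<7)&(s>140)&(d>0)
def rep(n,m):
    q=W[m]
    if len(q)<5: print(n,len(q));return
    print(n,len(q),'med',np.median(q,0).round(4),'lo',np.percentile(q,3,axis=0).round(4),'hi',np.percentile(q,97,axis=0).round(4))
X,Y,Z=W[...,0],W[...,1],W[...,2]
rep('handle top',red&(X<.62)&(Z>.095)&(Z<.106)&(abs(Y)<.1))
rep('mark top',red&(X>.62)&(Z>.072)&(Y>.05)&(Y<.15))
rep('pointer',yel&(Z>.07)&(Y>0)&(Y<.15))
E
python3 m3.py 5
```

```text
t 11.4 pos [0.5539 0.0318 0.1986] ang -3.87 F [-0.7 -0.8  0.4] w 0.5 tilt [ 1.e-04 -7.e-04 -1.e+00]
shift [ 0.0112 -0.0055  0.1376] spin -0.003
handle top 551 med [0.5626 0.0398 0.0999] lo [0.5568 0.023  0.0978] hi [0.568  0.0568 0.1013]
mark top 311 med [0.7052 0.0878 0.0793] lo [0.7031 0.0768 0.0726] hi [0.7097 0.0985 0.0812]
pointer 343 med [0.7692 0.0539 0.0779] lo [0.7672 0.0422 0.0707] hi [0.7721 0.0681 0.0808]
```

View pics/w5.png

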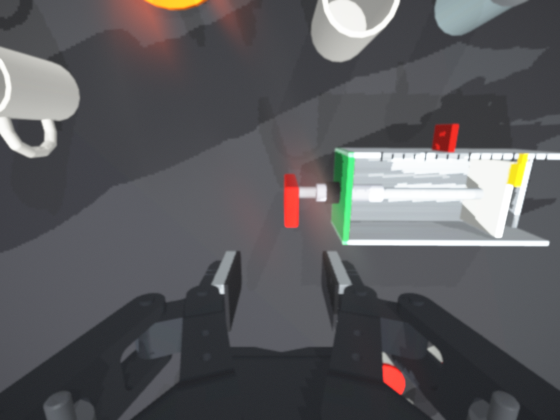

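The wrist view shows the handle top at (291,200), the mark at (446,137) and the pointer at (517,170). The wrist camera puts the handle at (0.563, 0.039), with its top at z 0.100 as specified. The pull needed works out at about 66 mm from both the wrist and scene views. Now I'll go down onto the handle.

>>> {"name": "send_rows", "arguments": {
  "steps": [
    [[0.004,-0.004,0.01],0],
    [[0.0085,-0.0075,0.03],0],
    [[0.0085,-0.0075,0.06],0],
    [[0.0085,-0.0075,0.09],0],
    [[0.0085,-0.0075,0.115],0],
    [[0.0085,-0.0075,0.13],0],
    [[0.0085,-0.0075,0.137],0],
    [[0.0085,-0.0075,0.137],0]
  ]
}}

```text
clock: 12.4
position: [0.5631, 0.0397, 0.0612]
ee_rot: [0.999, -0.034, -0.0, 0.0]
ft_force: [-0.5, 0.6, 0.7]
grip_width: 0.501
```

```bash
python3 m3.py 6
```

```text
t 12.45 pos [0.5634 0.0398 0.0617] ang -3.85 F [ 0.1 -0.8  0.4] w 0.501 tilt [ 7.e-04  2.e-04 -1.e+00]
shift [0.0023 0.0031 0.0007] spin -0.0027
handle top 2236 med [0.5628 0.0421 0.0998] lo [0.5571 0.0236 0.0974] hi [0.5685 0.0572 0.1009]
mark top 0
pointer 0
```

View pics/w6.png

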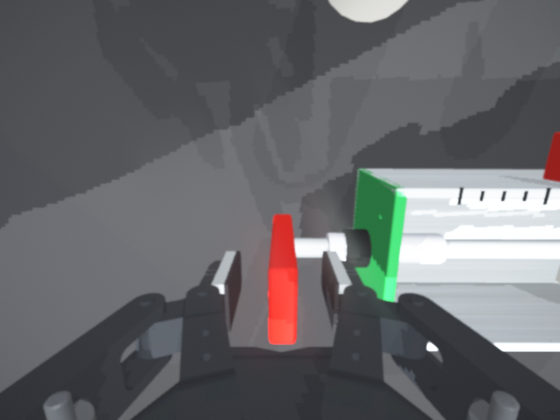

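The handle at (284,280) is centred between the pads at columns 232 and 330. I'll close with 70 N.

>>> {"name": "send_rows", "arguments": {
  "steps": [
    [[0,0,0],0],
    [[0,0,0],0],
    [[0,0,0],0],
    [[0,0,0],0],
    [[0,0,0],0],
    [[0,0,0],0],
    [[0,0,0],0],
    [[0,0,0],0]
  ],
  "hand": 0,
  "force": 70
}}

```text
clock: 13.45
position: [0.5637, 0.0399, 0.0621]
ee_rot: [0.999, -0.034, 0.001, -0.0]
ft_force: [1.3, -0.4, 6.1]
grip_width: 0.129
```

```bash
python3 -c "
from h import *
go([.563-.06*.998,.0395+.06*.065,.0615],-3.7)"
```

```text
t 13.45 pos [0.5637 0.0399 0.0621] ang -3.85 F [ 1.3 -0.4  6.1] w 0.129 tilt [ 1.5e-03  5.0e-04 -1.0e+00]
shift [-0.0607  0.0006  0.0005] spin -0.0026
```

>>> {"name": "send_rows", "arguments": {
  "steps": [
    [[-0.008,0,0],0],
    [[-0.02,0,0],0],
    [[-0.032,0,0],0],
    [[-0.044,0,0],0],
    [[-0.054,0,0],0],
    [[-0.062,0,0],0],
    [[-0.066,0,0],0],
    [[-0.066,0,0],0]
  ]
}}

```text
clock: 14.45
position: [0.4986, 0.0446, 0.0621]
ee_rot: [0.999, -0.034, 0.002, -0.0]
ft_force: [8.3, 1.0, 0.4]
grip_width: 0.132
```

>>> {"name": "send_rows", "arguments": {
  "steps": [
    [[0,0,0],0],
    [[0,0,0],0],
    [[0,0,0],0],
    [[0,0,0],0],
    [[0,0,0],0],
    [[0,0,0],0],
    [[0,0,0],0],
    [[0,0,0],0]
  ]
}}

```text
clock: 15.45
position: [0.4988, 0.0446, 0.0621]
ee_rot: [0.999, -0.034, 0.002, -0.0]
ft_force: [7.9, 0.3, 1.1]
grip_width: 0.13
```

```bash
cat > m4.py <<'E'
from w import *
import sys
tag=sys.argv[1]
go([.5,.04,.06],-3.7)
u=np.array([.9979,-.065,0])
for c in('top','scene'):
    im,d=snap(c,c+tag);W=world(c,d)
    hsv=cv2.cvtColor(im,cv2.COLOR_RGB2HSV).astype(int);h,s,v=[hsv[...,i] for i in range(3)]
    red=((h<6)|(h>174))&(s>140)&(v>60)&(d>0); yel=(abs(h-27)<8)&(s>110)&(v>90)&(d>0)
    X,Y,Z=W[...,0],W[...,1],W[...,2]
    K=manip.camera_info(c);A=np.array(K['intrinsics']);T=np.array(K['pose'])
    r={}
    for n,m in(('mark',red&(X>.62)&(X<.8)&(Y>.05)&(Y<.13)),('ptr',yel&(X>.62)&(X<.85)&(Y>0)&(Y<.1))):
        vv,uu=np.nonzero(m); t=m&(Z>.077)&(Z<.084)
        # cast rays of mask pixels on z=.08, keep their along-trough range
        D=np.c_[(uu-A[0,2])/A[0,0],-(vv-A[1,2])/A[1,1],-np.ones(len(uu))]@T[:3,:3].T
        P=T[:3,3]+D*((.08-T[2,3])/D[:,2])[:,None]; a=P@u
        print(c,n,'px',len(uu),uu.min(),uu.max(),vv.min(),vv.max(),'along@.08',a.min().round(4),np.median(a).round(4),a.max().round(4),'top depth pts',t.sum(),np.median(W[t]@u).round(4) if t.any() else '','y',np.median(W[m],0).round(3))
        r[n]=np.median(W[t]@u) if t.any() else np.nan
    print(c,'ptr-mark',round(r['ptr']-r['mark'],4))
    cv2.imwrite(f'pics/z{c}{tag}.png',cv2.resize(im[100:220,200:290] if c=='top' else im[220:330,280:370],None,fx=5,fy=5,interpolation=0)[:,:,::-1])
E
python3 m4.py 7
```

```text
t 15.45 pos [0.4988 0.0446 0.0621] ang -3.84 F [7.9 0.3 1.1] w 0.13 tilt [ 3.7e-03  7.0e-04 -1.0e+00]
shift [0.0015 0.0045 0.0021] spin -0.0025
top mark px 44 224 232 139 144 along@.08 0.6912 0.6973 0.7051 top depth pts 16 0.7011 y [0.707 0.086 0.074]
top ptr px 26 234 243 140 142 along@.08 0.698 0.701 0.704 top depth pts 17 0.7021 y [0.707 0.057 0.08 ]
top ptr-mark 0.001
scene mark px 126 338 349 264 275 along@.08 0.6965 0.7146 0.7312 top depth pts 32 0.7017 y [0.709 0.087 0.068]
scene ptr px 67 325 338 264 269 along@.08 0.6983 0.7055 0.7154 top depth pts 37 0.7024 y [0.708 0.056 0.077]
scene ptr-mark 0.0007
```

View pics/ztop7.png

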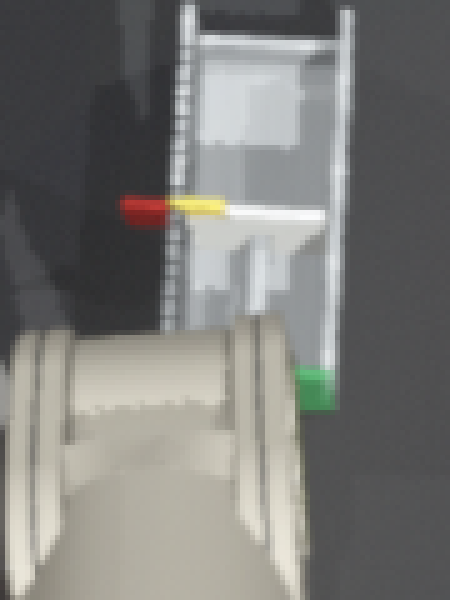

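View pics/zscene7.png

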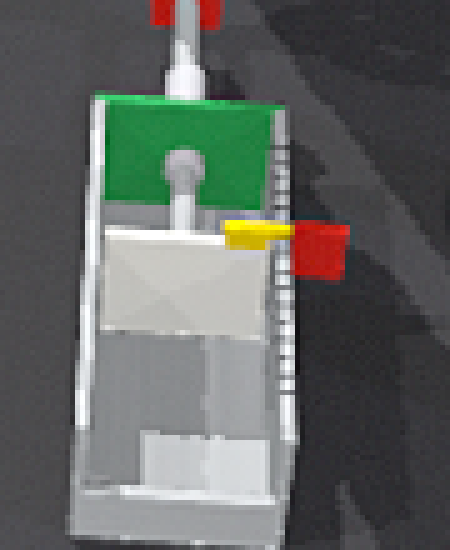

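Both views show the yellow pointer in line with the red mark, 0.7–1.0 mm apart by depth. Before handing in, I'll check the mug and the bystanders.

```bash
python3 - <<'E'
from h import *
go([.5,.04,.06])
z=np.load('scene7.npz');im,d=z['im'],z['d'];W=world('scene',d).reshape(-1,3);I=im.reshape(-1,3).astype(int)
x,y,Z=W.T;wh=(I.max(1)-I.min(1)<40)&(I.max(1)>120)&(x>.36)&(x<.5)&(y>-.4)&(y<-.24)
q=W[wh&(Z>.085)&(Z<.098)];A=np.c_[2*q[:,:2],np.ones(len(q))];s=np.linalg.lstsq(A,(q[:,:2]**2).sum(1),rcond=None)[0]
print('mug rim',len(q),s[:2].round(4),'r',np.sqrt(s[2]+s[:2]@s[:2]).round(4),'zmax',q[:,2].max())
E
```

```text
t 15.55 pos [0.4988 0.0446 0.0621] ang -3.84 F [6.9 0.9 0.4] w 0.132 tilt [ 3.8e-03  7.0e-04 -1.0e+00]
shift [0.0015 0.0045 0.0021] spin None
mug rim 138 [ 0.4307 -0.3164] r 0.0277 zmax 0.09574819022919756
```

View pics/scene7.png

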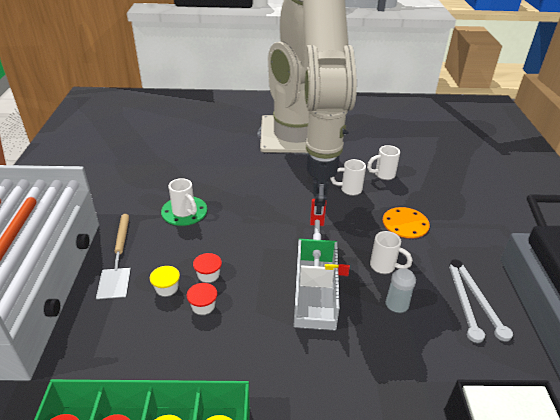

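The mug stands upright at the trivet's centre (182,205), the bystanders are where they were, and the gripper holds the handle at (318,210). I'll hand in.

```bash
python3 -c "
from workcell import manip
print(manip.hand_in())"
```

```text
the job is handed in; nothing more can be done
None
```

I set the white mug upright in the middle of the green trivet and let go of it. I then pulled the rod out by its red handle, about 65 mm, and handed in at about 15.6 s while still gripping the handle. The hand-in itself reports no verdict.

- **Mug:** the last check had its rim centred about 2 mm from the trivet's centre. Its top was at about 0.095 m, roughly the 0.091 m it should be on the trivet.
- **Pointer:** it was within 1 mm of the red fill mark along the trough in both the top view (1.0 mm) and the scene view (0.7 mm).
- **Grip:** the rod was steady, with 7–8 N of spring pull on the gripper.
- **Other things:** by eye, in the last scene picture, the bystanders were where they started.

One check gave no result: on an early wrist view the trivet was partly hidden and the circle fit was 17 mm off in x. I used the top-view fit instead, which matched the trivet's size. No other check failed or disagreed.

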